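# Find the index notch of a rotary selector by feel and lock it

## Task

Turn the selector's knob clockwise until you feel its drag drop away as the index notch hidden inside the housing is met, and leave the knob there. Then press the round lock button beside it fully home so that the selector is locked. Never press the button with more than 25 N, and do not disturb the timer, tube, dish and beaker standing around.

Things in the scene. Friction and masses are not known exactly. Their poses are not given: they have to be found in the camera images.
- selector: rotary selector, fixed to the bench: white closed housing 108 x 198 mm, flat roof 60 mm above the bench. Origin: centre of the underside; x points to the side with four steel hose barbs (away from the robot, within 0.35 rad), y along the 198 mm side, z up. Black fluted knob on the roof at y = -42 mm, steel lock button at y = +45 mm (both at x = 0)
- knob_grip (a point): point on the vertical axis of the black fluted knob (44 mm across, to be gripped 7 to 37 mm above the roof), 22 mm above the roof; fixed to the housing, does not turn. The knob turns only about this axis. Its angle is not measured and its twelve equal flutes do not show it. The notch lies 0.35 to 1.2 rad clockwise (seen from above, yaw decreasing) of where the knob starts
- knob_top (a point): centre of the knob's top, 37 mm above the roof, fixed to the housing. What is felt turning clockwise: drag about 0.15 N m; from 0.17 rad before the notch it falls to zero or just below (the knob pulls itself in), and just past the notch rises to about 0.4 N m, then drops to the drag again. Overshooting and turning back is allowed; a stop ends the travel 0.55 rad past the notch
- lock_plunger (a joint): travel of the lock button, m: 0 = up (as found), 0.009 = fully home. It moves vertically down against light friction (1 to 3 N) and stays where it is left. Only with the knob within about 0.08 rad of the notch can it go home; otherwise its pin lands on the index disc and it is stopped at about 0.003
- button_top (a point): centre of the top of the lock button: a plain steel disc 20 mm across beside the knob, 14 mm above the roof when up, 5 mm when home; z up. Moves with the button
- lock_button: the lock button itself (the steel disc 20 mm across, 12 mm tall); origin at the centre of its underside. It must not be pressed with more than 25 N
- timer: bystander: white bench timer 68 x 68 x 19 mm beside the housing; origin at the centre of its underside
- sample_tube: bystander: capped plastic tube 107 mm long, 20 mm thick, lying in front of the housing; origin under its middle
- dish: bystander: closed petri dish 58 mm across, 13 mm tall, beside the housing; origin at the centre of its underside
- beaker: bystander: beaker 77 mm across, 95 mm tall, to the right; origin at the centre of its underside

How it is judged:
By the outcome, as a careful person would: the job done as asked, in the order asked, and still so for the second after the job is handed in, with the robot touching nothing.
It also fails if it takes over 72 s, if anything falls off the work surface, if the arm or the gripper's body presses on something with over 40 N, if the wrist force passes 120 N, or if a joint passes its speed limit or range.

## Robot

A 6-joint arm with a two-finger parallel gripper is mounted at the origin on a cart in front of the work surface, level with it; the furniture and walls round the work are solid. World frame = base frame: x ahead of the robot, y to its left, z up, the work surface at z = 0. Lengths are in m, angles in rad, forces in N, time in s.
With the tool pointing down it reaches from about 0.375 to 0.9 m from the base axis. Payload 3.1 kg.
Tool frame: the origin (TCP) lies at the very end of the fingers, on their centre line; the grasp point (between the pads) lies 19 mm behind it (manip.tcp_to_grasp is the distance from the TCP to the grasp point, in m); z points along the fingers, y is the line along which they close (so a half turn about z gives the same grasp; the last joint's range is limited). The gripper opens to 85 mm and grips with 20 to 120 N. Pads are 22 mm wide; open, the fingers measure 114 mm over their backs; the gripper's body (76 mm by 85 mm) begins 54 mm behind the grasp point. The pads swing forward as they close: fully open they stand 13 mm farther back than shut.
Start: joints at [-1.522, 0.527, 1.433, -0, 1.181, -0.178], TCP at [0.141, -0.609, 0.231] pointing down, gripper open.
Joint ranges: [-3.08, 3.08], [-0.75, 2.2], [0.22, 2.44], [-1.43, 4.57], [0, 2.65], [-2.85, 2.85]. Speed limits (rad/s): [2.79, 2.79, 3.14, 3.14, 3.14, 3.14].

## Interface

Orientations are given as a unit quaternion [x, y, z, w].
In Python, from station import manip gives the robot as it stands. The module is installed in compiled form; this text tells all that it offers.
- The arm moves only by the tool step_arm, never from a script. Its argument "commands" is one flat list of numbers, 6 for each row, row after row: the shift along the tool's x, y, z in m, then the turn, a rotation vector about the tool's x, y, z in degrees. A call has exactly 10 rows; each row is the pose to reach, as a shift and turn from the pose commanded when the call began, along the tool's axes at that moment; what a row does not reach only later rows make up. A row lasts 1/10 s, in which the tool goes at most 50 mm and 8.59 degrees, less where a joint would pass 70% of its speed; a pose out of reach is approached as far as the arm can. A call with a gripper value outside its range is refused whole. "jaw" is the opening in per cent of the stroke, from 0 (shut) to 100 (fully open), set as the call begins (left out, the last holds). The fingers move at their own pace and stop on an object; "grip_force" is the grip in N (left out, the last holds). Time passes only in rows, so rows that repeat a pose let the fingers close, or fill a call up. It gives the time, the measured TCP pose, the force, the opening and the grip force at its end, in the units of the state.
- manip.sense(): the state, without advancing time (a new reading comes with each control period).
- manip.snapshot(name): name is "scene" or "side" or "wrist"; returns a dict with "pixels" (400x640x3 uint8, blue, green, red), "fx", "fy", "cx", "cy" (pixels), "k1" (the pictures are not rectified: a ray, as slopes to the right and down, at radius r is drawn at 1 + k1 r^2 times it, then the intrinsics apply), "R" (3x3) and "t" (3): a world point X has camera coordinates R X + t; the wrist camera has in their place "mount" (4x4, takes a point from camera to tool coordinates, whose origin is the TCP and whose axes are the flange's). Camera axes: x right, y down, z forward; pixel columns grow to the right and rows downward; lengths in m; the calibration is good to about 2 mm. A picture is of the moment at which its call begins: read the wrist's pose just before it. There is no depth.
- manip.sign_off(): hands the job in; it is judged then, once.
The state is a dict: "t": time; "q": joint angles; "qd": joint speeds; "tau": joint torques, N m; "tcp_pos": TCP position; "tool_rot": TCP orientation; "force": force on the tool from outside, world axes, zero at the start; "ft_torque": the same for the moment, N m; "finger_gap": opening from 0.0 (shut) to 1.0 (fully open); "gripper_force": force on a finger pad.
Only numpy, scipy, OpenCV 4.12 (cv2) and the standard library are available. Lean on these libraries where they do the work, as an engineer would, in place of code of your own. Each camera call takes 0.05 s, during which the arm holds its last target. There are 200 camera calls.

## Working session

There is one attempt and no reset: what is moved stays moved. The work goes in short steps, Python scripts to look and compute and a tool call to move; the robot and the scene stay as the last step left them, time stands still between calls to the robot, and variables do not carry over. Pictures are saved under pics/ and viewed, at most 10 in all, crops included, and the job is handed in when it is done.

Besides the shell and the picture viewer there is one more tool, called after "Request:" as name(argument=value, ...) on one line, values as JSON. step_arm: Moves the arm, as the interface text tells. Its arguments: {"type":"object","properties":{"commands":{"type":"array","items":{"type":"number"}},"jaw":{"type":"number"},"grip_force":{"type":"number"}},"required":["commands"]}

```bash
mkdir -p pics; python3 - <<'E'
from station import manip
import cv2,numpy as np
s=manip.sense(); print({k:np.round(v,3) for k,v in s.items()}, manip.tcp_to_grasp)
for n in("scene","side"):
    d=manip.snapshot(n); cv2.imwrite(f"pics/{n}0.png",d["pixels"])
    print(n,{k:np.round(v,3).tolist() for k,v in d.items() if k!="pixels"})
E
```

```text
{'t': np.float64(0.0), 'q': array([-1.522,  0.528,  1.434,  0.   ,  1.181, -0.179]), 'qd': array([ 0.001, -0.001, -0.002, -0.001,  0.002, -0.001]), 'tau': array([-0.0000e+00, -4.4235e+01, -1.7803e+01, -0.0000e+00,  8.0000e-03,
        0.0000e+00]), 'tcp_pos': array([ 0.141, -0.608,  0.23 ]), 'tool_rot': array([ 0.994,  0.114,  0.   , -0.001]), 'force': array([ 0.49 , -0.421,  0.708]), 'ft_torque': array([ 0.004, -0.043, -0.007]), 'gripper_force': np.float64(0.0), 'finger_gap': np.float64(0.999)} 0.0187
scene {'fx': 392.282, 'fy': 392.282, 'cx': 322.078, 'cy': 199.956, 'k1': 0.021, 'R': [[-0.904, -0.428, -0.008], [-0.29, 0.626, -0.723], [0.315, -0.651, -0.69]], 't': [0.431, 0.223, 0.779]}
side {'fx': 365.248, 'fy': 365.248, 'cx': 318.358, 'cy': 199.752, 'k1': -0.035, 'R': [[0.98, -0.197, -0.002], [-0.12, -0.591, -0.798], [0.156, 0.782, -0.603]], 't': [-0.496, 0.114, 0.999]}
```

View pics/scene0.png

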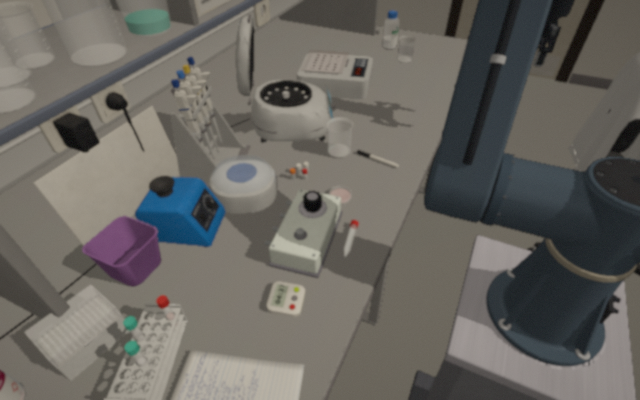

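View pics/side0.png

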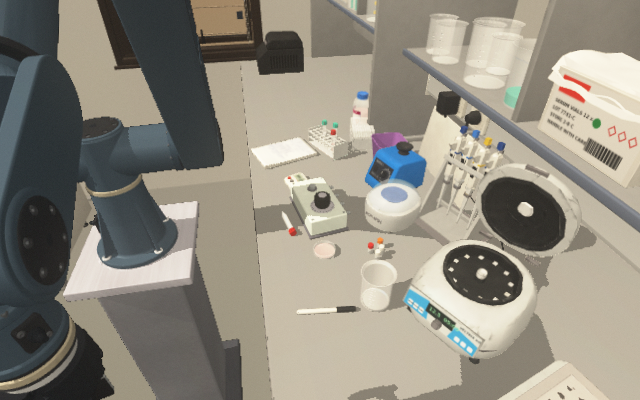

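The scene view shows the housing with the knob near (313,197) and the button near (300,234). In the side view the knob is near (322,197). Next I triangulate them.

```bash
cat > h.py <<'E'
from station import manip
import cv2,numpy as np
from scipy.spatial.transform import Rotation as Ro
def ray(d,px,s=None):
    x=np.array([(px[0]-d["cx"])/d["fx"],(px[1]-d["cy"])/d["fy"]]); u=x.copy()
    for _ in range(20): u=x/(1+d["k1"]*(u@u))
    v=np.r_[u,1]
    if "mount" in d:
        M=d["mount"]; R=Ro.from_quat(s["tool_rot"])
        return R.apply(M[:3,3])+s["tcp_pos"], R.apply(M[:3,:3]@v)
    return -d["R"].T@d["t"], d["R"].T@v
def onz(d,px,z,s=None):
    o,v=ray(d,px,s); return o+v*(z-o[2])/v[2]
def proj(d,X,s=None):
    if "mount" in d:
        M=d["mount"]; R=Ro.from_quat(s["tool_rot"])
        c=M[:3,:3].T@(R.inv().apply(X-s["tcp_pos"])-M[:3,3])
    else: c=d["R"]@X+d["t"]
    u=c[:2]/c[2]; u=u*(1+d["k1"]*(u@u)); return np.array([u[0]*d["fx"]+d["cx"],u[1]*d["fy"]+d["cy"]])
E
python3 - <<'E'
from h import *
out=[]
for n,kn,bt in(("scene",(313,196),(300,234)),("side",(322,195),(311,184))):
    d=manip.snapshot(n); p=d["pixels"]
    x,y=kn; m=(p[y-20:y+25,x-20:x+20].max(2)<60).astype(np.uint8)
    k,l,st,c=cv2.connectedComponentsWithStats(m); i=1+np.argmax(st[1:,4]); print(n,st[i],c[i]+[x-20,y-20])
    print(onz(d,c[i]+[x-20,y-20],.085), onz(d,bt,.074))
    out.append(cv2.resize(p[y-60:y+90,x-70:x+70],None,fx=2.8,fy=2.8,interpolation=cv2.INTER_CUBIC))
cv2.imwrite("pics/c.png",np.hstack(out))
E
```

```text
scene [ 11  17  17  19 208] [312.13461538 203.83653846]
[ 0.5056126  -0.00918468  0.085     ] [0.49340883 0.07407673 0.074     ]
side [13 22 14 12 62] [321.20967742 203.19354839]
[ 0.50584105 -0.04078603  0.085     ] [0.49794638 0.07088163 0.074     ]
```

View pics/c.png

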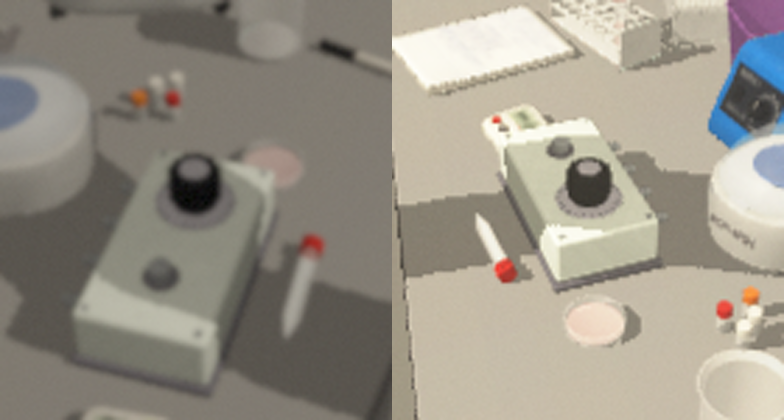

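The crop shows the knob top at scene (313,195.6) / side (322,195) and the button at scene (300,232) / side (312,187). The dish is off the −y end, the tube in front and the timer off the +y end.

```bash
python3 - <<'E'
from h import *
for n,kn,bt in(("scene",(313,195.6),(299.8,231.7)),("side",(322,195),(312,187.1))):
    d=manip.snapshot(n); print(n,onz(d,kn,.097),onz(d,bt,.074))
s=manip.sense(); d=manip.snapshot("wrist"); print(d["mount"].round(3),d["fx"])
R=Ro.from_quat(s["tool_rot"]); print(R.as_matrix().round(3), s["tcp_pos"])
k=np.array([.51,-.03,.25]); print(R.inv().apply(k-s["tcp_pos"]))
E
```

```text
scene [ 0.50995272 -0.02301745  0.097     ] [0.49683457 0.06846813 0.074     ]
side [ 0.51226535 -0.02031336  0.097     ] [0.49792892 0.05451475 0.074     ]
[[ 0.001 -0.962 -0.274  0.069]
 [ 1.     0.001  0.     0.   ]
 [ 0.    -0.274  0.962 -0.142]
 [ 0.     0.     0.     1.   ]] 280.06758442654416
[[ 0.974  0.226 -0.   ]
 [ 0.226 -0.974  0.001]
 [ 0.    -0.001 -1.   ]] [ 0.14115926 -0.60860412  0.23095552]
[ 0.48998629 -0.48037011 -0.01862523]
```

Request:
step_arm(commands=[0.02,-0.02,0,0,0,0,0.055,-0.055,0,0,0,-3,0.09,-0.09,0,0,0,-6,0.125,-0.125,0,0,0,-9,0.16,-0.16,0,0,0,-12,0.195,-0.195,0,0,0,-15,0.23,-0.23,0,0,0,-18,0.265,-0.265,0,0,0,-21,0.3,-0.3,0,0,0,-24,0.335,-0.335,0,0,0,-27], jaw=100, grip_force=40)

```text
t: 1.35
tcp_pos: [0.3927, -0.2052, 0.2317]
tool_rot: [0.939, 0.343, 0.0, 0.0]
force: [0.9, -0.5, -0.2]
finger_gap: 0.999
gripper_force: 0.0
```

```bash
python3 - <<'E'
from h import *
s=manip.sense();R=Ro.from_quat(s["tool_rot"]);print(s["t"],s["q"].round(2),s["tcp_pos"].round(3),R.as_matrix()[:,0])
print(R.inv().apply(np.array([.511,-.022,.23])-s["tcp_pos"]))
E
```

```text
1.35 [-0.73  0.28  1.87  0.    0.99  0.14] [ 0.393 -0.205  0.232] [7.64383417e-01 6.44761932e-01 2.07091273e-04]
[ 0.20852831 -0.06379128  0.00162905]
```

Request:
step_arm(commands=[0.03,-0.01,0,0,0,0,0.065,-0.02,0,0,0,0,0.1,-0.03,0,0,0,0,0.135,-0.04,0,0,0,0,0.165,-0.05,0,0,0,0,0.19,-0.058,0,0,0,0,0.204,-0.062,0,0,0,0,0.204,-0.062,0,0,0,0,0.204,-0.062,0,0,0,0,0.204,-0.062,0,0,0,0])

```text
t: 2.35
tcp_pos: [0.5075, -0.0291, 0.2312]
tool_rot: [0.94, 0.342, -0.0, -0.0]
force: [-0.7, 0.3, -0.4]
finger_gap: 0.996
gripper_force: 0.0
```

```bash
python3 - <<'E'
from h import *
s=manip.sense();d=manip.snapshot("wrist");cv2.imwrite("pics/w1.png",d["pixels"]);np.savez("w1.npz",**{k:v for k,v in d.items()},**{"tcp_pos":s["tcp_pos"],"tool_rot":s["tool_rot"]})
print(s["t"],s["q"].round(2),s["tcp_pos"].round(4),s["force"],s["ft_torque"])
print(proj(d,np.array([.511,-.022,.097]),s),proj(d,np.array([.498,.062,.074]),s))
E
```

```text
2.35 [-0.28  0.37  1.72 -0.    1.05  0.6 ] [ 0.5075 -0.0291  0.2312] [-0.65676487  0.29905317 -0.4270226 ] [-0.04421299 -0.00957784 -0.00043522]
[310.96753612 189.64677917] [241.82840022 143.8501903 ]
```

View pics/w1.png

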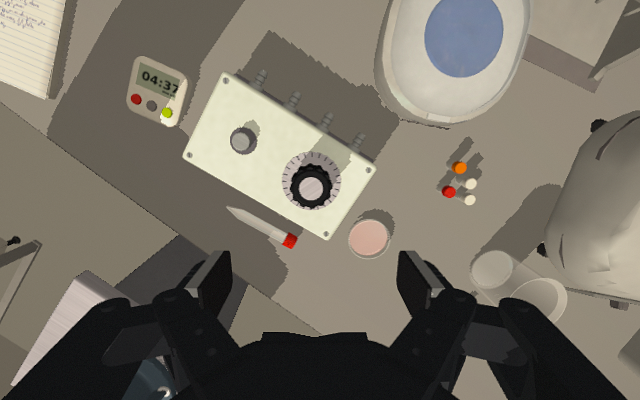

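The wrist view shows the knob's top at about (311,188), the button at about (240,141), and the fingertips at the bottom. I refine these by masks.

```bash
python3 - <<'E'
from h import *
d=dict(np.load("w1.npz"));s=d;g=d["pixels"].max(2).astype(int)
def comp(x,y,r,f):
    m=f(g[y-r:y+r,x-r:x+r]).astype(np.uint8);k,l,st,c=cv2.connectedComponentsWithStats(m,connectivity=4);i=l[r,r] if l[r,r] else 1+np.argmax(st[1:,4])
    cn,_=cv2.findContours((l==i).astype(np.uint8),0,1);cn=max(cn,key=len);e=cv2.minEnclosingCircle(cn);print(st[i],c[i]+[x-r,y-r],np.array(e[0])+[x-r,y-r],e[1]);return c[i]+[x-r,y-r]
print(g[188,275:350:2],g[141,220:262],g[128:156,240])
a=comp(311,188,20,lambda q:q>70); b=comp(240,141,16,lambda q:(q>110)&(q<185)); comp(311,186,30,lambda q:q<60)
K=onz(d,a,.097,s);B=onz(d,b,.074,s);v=B-K;print(K,B,np.hypot(*v[:2]),np.arctan2(-v[0],v[1]))
R=Ro.from_quat(s["tool_rot"]);print(R.inv().apply(K-s["tcp_pos"]))
E
```

```text
[230 229 231 233 133 113 161 159  27  28  31  28 167 204 193 193 192 193
 196 196 197 197 194 206  53  29  32  18  33 194 159 202 196 234 233 234
 233 232] [231 231 232 232 231 231 230 232 232 241 102 118 167 162 161 160 160 158
 160 162 162 162 165 167 164 163 161 163 161 120  79  77  77  82 107 106
 106 190 232 227 227 226] [ 79  75  74  76 118 154 165 170 164 163 163 165 164 162 160 158 163 163
 164 163 160 172 151 117 107 132 222 234]
[  7   9  25  24 469] [310.41791045 188.29424307] [310.34511757 188.15656471] 12.37399673461914
[  7   7  19  20 273] [240.04395604 141.36263736] [240.  141.5] 9.861641883850098
[  9   7  42  46 900] [310.77666667 184.1       ] [310.5 185.5] 22.505653381347656
[ 0.5117148  -0.02068202  0.097     ] [0.49886656 0.06495714 0.074     ] 0.08659758977321902 0.14891700521119156
[ 0.00873966 -0.00366169  0.13421929]
```

Request:
step_arm(commands=[0.003,-0.001,0.015,0,0,0,0.007,-0.003,0.035,0,0,0,0.009,-0.0037,0.055,0,0,0,0.009,-0.0037,0.08,0,0,0,0.009,-0.0037,0.105,0,0,0,0.009,-0.0037,0.125,0,0,0,0.009,-0.0037,0.14,0,0,0,0.009,-0.0037,0.152,0,0,0,0.009,-0.0037,0.16,0,0,0,0.009,-0.0037,0.164,0,0,0])

```text
t: 3.4
tcp_pos: [0.5125, -0.0199, 0.0668]
tool_rot: [0.94, 0.342, -0.0, -0.0]
force: [0.5, 0.4, -0.1]
finger_gap: 1.0
gripper_force: 0.0
```

```bash
cat > r.py <<'E'
from h import *
s=manip.sense();R=Ro.from_quat(s["tool_rot"])
print(round(float(s["t"]),2),"p",s["tcp_pos"].round(4),"yaw",np.degrees(R.as_euler("ZYX"))[0].round(2),"F",s["force"].round(2),"M",s["ft_torque"].round(3),"gap",s["finger_gap"].round(3),s["gripper_force"].round(1),"tau6",s["tau"][5].round(3),"q6",s["q"][5].round(3))
E
python3 r.py; python3 - <<'E'
from h import *
s=manip.sense();R=Ro.from_quat(s["tool_rot"]);print(R.inv().apply(np.array([.5117,-.0207,.066])-s["tcp_pos"]))
E
```

```text
[-0.00111544  0.00011425  0.00083405]Traceback (most recent call last):
  File "r.py", line 3, in <module>
    print(round(float(s["t"]),2),"p",s["tcp_pos"].round(4),"yaw",np.degrees(R.as_euler("ZYX"))[0].round(2),"F",s["force"].round(2),"M",s["ft_torque"].round(3),"gap",s["finger_gap"].round(3),s["gripper_force"].round(1),"tau6",s["tau"][5].round(3),"q6",s["q"][5].round(3))
                                                                                                                                                                     ^^^^^^^^^^^^^^^^^^^^^
AttributeError: 'float' object has no attribute 'round'
```

Request:
step_arm(commands=[-0.001,0,0,0,0,0,-0.001,0,0,0,0,0,-0.001,0,0,0,0,0,-0.001,0,0,0,0,0,-0.001,0,0,0,0,0,-0.001,0,0,0,0,0,-0.001,0,0,0,0,0,-0.001,0,0,0,0,0,-0.001,0,0,0,0,0,-0.001,0,0,0,0,0], jaw=0, grip_force=50)

```text
t: 4.4
tcp_pos: [0.5124, -0.0203, 0.0682]
tool_rot: [0.939, 0.343, 0.001, 0.001]
force: [-0.8, -0.9, 6.7]
finger_gap: 0.503
gripper_force: 50.5
```

```bash
cat > r.py <<'E'
from h import *
s=manip.sense();x=Ro.from_quat(s["tool_rot"]).as_matrix()[:,0]
r=lambda v,n=3:np.round(v,n)
print(r(s["t"],2),"p",r(s["tcp_pos"],4),"yaw",r(np.degrees(np.arctan2(x[1],x[0])),2),"F",r(s["force"],2),"M",r(s["ft_torque"]),"gap",r(s["finger_gap"]),r(s["gripper_force"],1),"tau6",r(s["tau"][5]),"q6",r(s["q"][5]))
E
python3 r.py
```

```text
4.4 p [ 0.5124 -0.0203  0.0682] yaw 40.07 F [-0.79 -0.95  6.73] M [-0.082  0.195  0.013] gap 0.503 50.5 tau6 -0.007 q6 0.614
```

Request:
step_arm(commands=[0,0,0,0,0,1,0,0,0,0,0,2,0,0,0,0,0,3,0,0,0,0,0,4,0,0,0,0,0,5,0,0,0,0,0,6,0,0,0,0,0,6.5,0,0,0,0,0,7,0,0,0,0,0,7.5,0,0,0,0,0,8])

```text
t: 5.4
tcp_pos: [0.5125, -0.0204, 0.0682]
tool_rot: [0.961, 0.276, 0.001, 0.001]
force: [-0.7, -1.2, 6.0]
finger_gap: 0.497
gripper_force: 50.7
```

```bash
python3 r.py
```

```text
5.4 p [ 0.5125 -0.0204  0.0682] yaw 32.07 F [-0.69 -1.21  5.96] M [0.104 0.294 0.054] gap 0.497 50.7 tau6 0.026 q6 0.754
```

Request:
step_arm(commands=[0,0,0,0,0,0.3,0,0,0,0,0,0.6,0,0,0,0,0,0.9,0,0,0,0,0,1.2,0,0,0,0,0,1.5,0,0,0,0,0,1.8,0,0,0,0,0,2.1,0,0,0,0,0,2.4,0,0,0,0,0,2.7,0,0,0,0,0,3])

```text
t: 6.4
tcp_pos: [0.5125, -0.0204, 0.0682]
tool_rot: [0.968, 0.251, 0.001, 0.001]
force: [-0.8, -1.9, 6.3]
finger_gap: 0.501
gripper_force: 50.7
```

```bash
python3 r.py
```

```text
6.4 p [ 0.5125 -0.0204  0.0682] yaw 29.08 F [-0.83 -1.88  6.26] M [-0.075  0.177  0.07 ] gap 0.501 50.7 tau6 0.045 q6 0.806
```

Request:
step_arm(commands=[0,0,0,0,0,0.3,0,0,0,0,0,0.6,0,0,0,0,0,0.9,0,0,0,0,0,1.2,0,0,0,0,0,1.5,0,0,0,0,0,1.8,0,0,0,0,0,2.1,0,0,0,0,0,2.4,0,0,0,0,0,2.7,0,0,0,0,0,3], grip_force=80)

```text
t: 7.4
tcp_pos: [0.5125, -0.0205, 0.0684]
tool_rot: [0.974, 0.226, 0.001, 0.001]
force: [0.2, -0.7, 7.1]
finger_gap: 0.493
gripper_force: 80.1
```

```bash
python3 r.py; python3 r.py; python3 - <<'E'
from h import *
manip.snapshot("scene")
E
python3 r.py
```

```text
7.4 p [ 0.5125 -0.0205  0.0684] yaw 26.08 F [ 0.2  -0.72  7.11] M [0.032 0.29  0.061] gap 0.493 80.1 tau6 0.045 q6 0.858
7.4 p [ 0.5125 -0.0205  0.0684] yaw 26.08 F [ 0.2  -0.72  7.11] M [0.032 0.29  0.061] gap 0.493 80.1 tau6 0.045 q6 0.858
7.45 p [ 0.5125 -0.0205  0.0684] yaw 26.06 F [-1.66 -1.21  6.68] M [-0.265  0.223  0.062] gap 0.494 80.0 tau6 0.027 q6 0.859
```

Request:
step_arm(commands=[0,0,0,0,0,0.3,0,0,0,0,0,0.6,0,0,0,0,0,0.9,0,0,0,0,0,1.2,0,0,0,0,0,1.5,0,0,0,0,0,1.8,0,0,0,0,0,2.1,0,0,0,0,0,2.4,0,0,0,0,0,2.7,0,0,0,0,0,3])

```text
t: 8.45
tcp_pos: [0.5125, -0.0205, 0.0683]
tool_rot: [0.98, 0.2, 0.001, 0.001]
force: [-0.1, -1.9, 6.9]
finger_gap: 0.493
gripper_force: 80.0
```

```bash
python3 r.py
```

```text
8.45 p [ 0.5125 -0.0205  0.0683] yaw 23.08 F [-0.09 -1.89  6.94] M [-0.173  0.22   0.084] gap 0.493 80.0 tau6 0.035 q6 0.911
```

Request:
step_arm(commands=[0,0,0,0,0,0.3,0,0,0,0,0,0.6,0,0,0,0,0,0.9,0,0,0,0,0,1.2,0,0,0,0,0,1.5,0,0,0,0,0,1.8,0,0,0,0,0,2.1,0,0,0,0,0,2.4,0,0,0,0,0,2.7,0,0,0,0,0,3])

```text
t: 9.45
tcp_pos: [0.5126, -0.0205, 0.0684]
tool_rot: [0.985, 0.174, 0.001, 0.001]
force: [-1.1, -1.8, 7.3]
finger_gap: 0.49
gripper_force: 80.0
```

```bash
python3 r.py
```

```text
9.45 p [ 0.5126 -0.0205  0.0684] yaw 20.09 F [-1.09 -1.77  7.32] M [-0.217  0.19   0.179] gap 0.49 80.0 tau6 0.081 q6 0.963
```

Request:
step_arm(commands=[0,0,0,0,0,0.3,0,0,0,0,0,0.6,0,0,0,0,0,0.9,0,0,0,0,0,1.2,0,0,0,0,0,1.5,0,0,0,0,0,1.8,0,0,0,0,0,2.1,0,0,0,0,0,2.4,0,0,0,0,0,2.7,0,0,0,0,0,3])

```text
t: 10.45
tcp_pos: [0.5125, -0.0205, 0.0684]
tool_rot: [0.989, 0.149, 0.001, 0.001]
force: [-0.6, -2.2, 7.2]
finger_gap: 0.495
gripper_force: 80.1
```

```bash
python3 r.py
```

```text
10.45 p [ 0.5125 -0.0205  0.0684] yaw 17.09 F [-0.57 -2.24  7.21] M [0.015 0.236 0.066] gap 0.495 80.1 tau6 0.053 q6 1.015
```

Request:
step_arm(commands=[0,0,0,0,0,0.3,0,0,0,0,0,0.6,0,0,0,0,0,0.9,0,0,0,0,0,1.2,0,0,0,0,0,1.5,0,0,0,0,0,1.8,0,0,0,0,0,2.1,0,0,0,0,0,2.4,0,0,0,0,0,2.7,0,0,0,0,0,3])

```text
t: 11.45
tcp_pos: [0.5126, -0.0206, 0.0684]
tool_rot: [0.992, 0.123, 0.001, 0.001]
force: [-0.5, -0.8, 7.0]
finger_gap: 0.489
gripper_force: 80.2
```

```bash
python3 r.py
```

```text
11.45 p [ 0.5126 -0.0206  0.0684] yaw 14.1 F [-0.55 -0.83  6.97] M [-0.031  0.292  0.104] gap 0.489 80.2 tau6 0.074 q6 1.068
```

```bash
cat > a.py <<'E'
from h import *
L=[]
for i in range(7):
    s=manip.sense(); L.append([s["ft_torque"][2],s["tau"][5],s["finger_gap"],s["force"][0],s["force"][1],np.degrees(s["q"][5])])
    if i<6: manip.snapshot("side")
L=np.array(L);print(round(s["t"],2),"Mz",L[:,0].round(3),"mean",L.mean(0).round(3),"sd",L.std(0).round(3))
E
python3 a.py
```

```text
11.75 Mz [0.104 0.004 0.069 0.019 0.034 0.029 0.022] mean [ 4.0000e-02  4.6000e-02  4.9200e-01 -8.4200e-01 -1.9040e+00  6.1177e+01] sd [0.032 0.013 0.002 0.394 0.781 0.004]
```

Request:
step_arm(commands=[0,0,0,0,0,0.3,0,0,0,0,0,0.6,0,0,0,0,0,0.9,0,0,0,0,0,1.2,0,0,0,0,0,1.5,0,0,0,0,0,1.8,0,0,0,0,0,2.1,0,0,0,0,0,2.4,0,0,0,0,0,2.7,0,0,0,0,0,3])

```text
t: 12.75
tcp_pos: [0.5126, -0.0207, 0.0684]
tool_rot: [0.995, 0.097, 0.001, 0.001]
force: [-1.0, -1.5, 7.2]
finger_gap: 0.49
gripper_force: 80.0
```

```bash
python3 a.py
```

```text
13.05 Mz [0.097 0.091 0.081 0.058 0.052 0.038 0.087] mean [ 7.2000e-02  5.8000e-02  4.9300e-01 -5.3500e-01 -2.3190e+00  6.4175e+01] sd [0.021 0.011 0.002 0.267 0.748 0.005]
```

Request:
step_arm(commands=[0,0,0,0,0,0,0,0,0,0,0,0,0,0,0,0,0,0,0,0,0,0,0,0,0,0,0,0,0,0,0,0,0,0,0,0,0,0,0,0,0,0,0,0,0,0,0,1,0,0,0,0,0,2,0,0,0,0,0,3])

```text
t: 14.05
tcp_pos: [0.5126, -0.0207, 0.0684]
tool_rot: [0.998, 0.07, 0.001, 0.001]
force: [-0.2, -2.3, 7.2]
finger_gap: 0.496
gripper_force: 80.1
```

```bash
python3 a.py
```

```text
14.35 Mz [ 0.099 -0.066 -0.075 -0.09  -0.022 -0.103 -0.089] mean [-4.9000e-02 -4.4000e-02  4.9500e-01 -7.6000e-01 -2.3440e+00  6.7204e+01] sd [0.065 0.03  0.002 0.32  0.57  0.017]
```

Request:
step_arm(commands=[0,0,0,0,0,0.3,0,0,0,0,0,0.6,0,0,0,0,0,0.9,0,0,0,0,0,1.2,0,0,0,0,0,1.5,0,0,0,0,0,1.8,0,0,0,0,0,2.1,0,0,0,0,0,2.4,0,0,0,0,0,2.7,0,0,0,0,0,3])

```text
t: 15.35
tcp_pos: [0.5126, -0.0207, 0.0684]
tool_rot: [0.999, 0.044, 0.001, 0.001]
force: [-0.9, -1.2, 6.4]
finger_gap: 0.493
gripper_force: 80.1
```

```bash
python3 a.py
```

```text
15.65 Mz [ 0.095  0.029  0.002 -0.003  0.003  0.044  0.019] mean [ 2.7000e-02  1.2000e-02  4.9300e-01 -9.6700e-01 -2.2430e+00  7.0183e+01] sd [0.032 0.016 0.001 0.445 0.535 0.004]
```

Request:
step_arm(commands=[0,0,0,0,0,0.3,0,0,0,0,0,0.6,0,0,0,0,0,0.9,0,0,0,0,0,1.2,0,0,0,0,0,1.5,0,0,0,0,0,1.8,0,0,0,0,0,2.1,0,0,0,0,0,2.4,0,0,0,0,0,2.7,0,0,0,0,0,3])

```text
t: 16.65
tcp_pos: [0.5126, -0.0208, 0.0684]
tool_rot: [1.0, 0.018, 0.001, 0.001]
force: [-0.8, -1.9, 6.4]
finger_gap: 0.494
gripper_force: 80.1
```

```bash
sed -i 's/range(7)/range(3)/;s/i<6/i<2/' a.py; python3 a.py
```

```text
16.75 Mz [ 0.106  0.023 -0.026] mean [ 3.4000e-02  5.0000e-03  4.9400e-01 -1.0040e+00 -2.2320e+00  7.3191e+01] sd [0.055 0.023 0.001 0.153 0.377 0.004]
```

Request:
step_arm(commands=[0,0,0,0,0,0.3,0,0,0,0,0,0.6,0,0,0,0,0,0.9,0,0,0,0,0,1.2,0,0,0,0,0,1.5,0,0,0,0,0,1.8,0,0,0,0,0,2.1,0,0,0,0,0,2.4,0,0,0,0,0,2.7,0,0,0,0,0,3])

```text
t: 17.75
tcp_pos: [0.5126, -0.0208, 0.0684]
tool_rot: [1.0, -0.008, 0.001, 0.001]
force: [-0.8, -3.0, 5.9]
finger_gap: 0.49
gripper_force: 80.1
```

```bash
python3 a.py
```

```text
17.85 Mz [-0.134 -0.161 -0.242] mean [-0.179 -0.179  0.494 -1.08  -2.803 76.227] sd [0.046 0.021 0.003 0.223 0.147 0.004]
```

Request:
step_arm(commands=[0,0,0,0,0,0.3,0,0,0,0,0,0.6,0,0,0,0,0,0.9,0,0,0,0,0,1.2,0,0,0,0,0,1.5,0,0,0,0,0,1.8,0,0,0,0,0,2.1,0,0,0,0,0,2.4,0,0,0,0,0,2.7,0,0,0,0,0,3])

```text
t: 18.85
tcp_pos: [0.5126, -0.0208, 0.0684]
tool_rot: [0.999, -0.034, 0.001, 0.001]
force: [-0.5, -2.1, 6.6]
finger_gap: 0.49
gripper_force: 80.1
```

```bash
python3 a.py
```

```text
18.95 Mz [0.247 0.154 0.151] mean [ 0.184  0.165  0.492 -0.549 -2.623 79.161] sd [0.044 0.025 0.002 0.244 0.392 0.005]
```

Request:
step_arm(commands=[0,0,0,0,0,0.2,0,0,0,0,0,0.4,0,0,0,0,0,0.6,0,0,0,0,0,0.8,0,0,0,0,0,1.0,0,0,0,0,0,1.2,0,0,0,0,0,1.4,0,0,0,0,0,1.6,0,0,0,0,0,1.8,0,0,0,0,0,2])

```text
t: 19.95
tcp_pos: [0.5126, -0.0208, 0.0684]
tool_rot: [0.999, -0.05, 0.001, 0.001]
force: [0.2, -2.2, 6.9]
finger_gap: 0.49
gripper_force: 80.1
```

```bash
python3 a.py
```

```text
20.05 Mz [0.485 0.391 0.483] mean [ 0.453  0.463  0.492 -1.065 -2.201 81.1  ] sd [0.043 0.017 0.002 0.902 0.035 0.002]
```

Request:
step_arm(commands=[0,0,0,0,0,0.2,0,0,0,0,0,0.4,0,0,0,0,0,0.6,0,0,0,0,0,0.8,0,0,0,0,0,1.0,0,0,0,0,0,1.2,0,0,0,0,0,1.4,0,0,0,0,0,1.6,0,0,0,0,0,1.8,0,0,0,0,0,2])

```text
t: 21.05
tcp_pos: [0.5126, -0.0209, 0.0684]
tool_rot: [0.998, -0.068, 0.001, 0.001]
force: [-1.4, -1.6, 7.4]
finger_gap: 0.498
gripper_force: 80.1
```

```bash
python3 a.py
```

```text
21.15 Mz [0.497 0.497 0.468] mean [ 0.487  0.476  0.495 -1.486 -2.385 83.098] sd [0.014 0.018 0.002 0.532 0.724 0.003]
```

Request:
step_arm(commands=[0,0,0,0,0,-0.4,0,0,0,0,0,-0.9,0,0,0,0,0,-1.5,0,0,0,0,0,-2.1,0,0,0,0,0,-2.6,0,0,0,0,0,-3,0,0,0,0,0,-3.4,0,0,0,0,0,-3.7,0,0,0,0,0,-3.9,0,0,0,0,0,-4])

```text
t: 22.15
tcp_pos: [0.5126, -0.0208, 0.0684]
tool_rot: [0.999, -0.034, 0.001, 0.001]
force: [-1.1, -2.3, 6.4]
finger_gap: 0.491
gripper_force: 80.2
```

```bash
python3 a.py
```

```text
22.25 Mz [-0.065 -0.026 -0.024] mean [-3.800e-02 -6.400e-02  4.920e-01 -1.242e+00 -2.865e+00  7.919e+01] sd [0.019 0.008 0.001 0.091 0.557 0.002]
```

Request:
step_arm(commands=[0,0,0,0,0,-0.2,0,0,0,0,0,-0.4,0,0,0,0,0,-0.6,0,0,0,0,0,-0.8,0,0,0,0,0,-1,0,0,0,0,0,-1,0,0,0,0,0,-1,0,0,0,0,0,-1,0,0,0,0,0,-1,0,0,0,0,0,-1])

```text
t: 23.25
tcp_pos: [0.5126, -0.0208, 0.0684]
tool_rot: [1.0, -0.026, 0.001, 0.001]
force: [-0.7, -3.5, 6.4]
finger_gap: 0.491
gripper_force: 80.1
```

```bash
python3 a.py
```

```text
23.35 Mz [-0.307 -0.253 -0.25 ] mean [-0.27  -0.262  0.492 -0.648 -3.259 78.23 ] sd [0.026 0.    0.001 0.739 0.384 0.001]
```

Request:
step_arm(commands=[0,0,0,0,0,-0.2,0,0,0,0,0,-0.4,0,0,0,0,0,-0.6,0,0,0,0,0,-0.8,0,0,0,0,0,-1,0,0,0,0,0,-1,0,0,0,0,0,-1,0,0,0,0,0,-1,0,0,0,0,0,-1,0,0,0,0,0,-1])

```text
t: 24.35
tcp_pos: [0.5126, -0.0208, 0.0684]
tool_rot: [1.0, -0.017, 0.001, 0.001]
force: [-1.2, -2.8, 7.6]
finger_gap: 0.493
gripper_force: 80.2
```

```bash
python3 a.py
```

```text
24.45 Mz [-0.27  -0.298 -0.293] mean [-0.287 -0.286  0.493 -1.245 -2.775 77.236] sd [0.012 0.    0.002 0.104 0.296 0.001]
```

Request:
step_arm(commands=[0,0,0,0,0,0.3,0,0,0,0,0,0.6,0,0,0,0,0,0.9,0,0,0,0,0,1.1,0,0,0,0,0,1.1,0,0,0,0,0,1.1,0,0,0,0,0,1.1,0,0,0,0,0,1.1,0,0,0,0,0,1.1,0,0,0,0,0,1.1])

```text
t: 25.45
tcp_pos: [0.5126, -0.0208, 0.0684]
tool_rot: [1.0, -0.027, 0.001, 0.001]
force: [-1.1, -2.7, 6.5]
finger_gap: 0.492
gripper_force: 80.1
```

```bash
python3 a.py
```

```text
25.55 Mz [-0.084 -0.098 -0.167] mean [-0.116 -0.109  0.493 -0.883 -2.29  78.303] sd [0.036 0.    0.005 0.46  0.265 0.001]
```

Request:
step_arm(commands=[0,0,0,0,0,0.2,0,0,0,0,0,0.4,0,0,0,0,0,0.5,0,0,0,0,0,0.5,0,0,0,0,0,0.5,0,0,0,0,0,0.5,0,0,0,0,0,0.5,0,0,0,0,0,0.5,0,0,0,0,0,0.5,0,0,0,0,0,0.5])

```text
t: 26.55
tcp_pos: [0.5126, -0.0208, 0.0684]
tool_rot: [1.0, -0.031, 0.001, 0.001]
force: [-1.4, -2.5, 6.9]
finger_gap: 0.494
gripper_force: 80.1
```

```bash
python3 a.py
```

```text
26.65 Mz [ 0.016 -0.027  0.046] mean [ 1.2000e-02  3.1000e-02  4.9400e-01 -1.3580e+00 -2.5890e+00  7.8774e+01] sd [0.03  0.    0.001 0.374 0.078 0.   ]
```

Request:
step_arm(commands=[0,0,0,0,0,0,0,0,0,0,0,0,0,0,0,0,0,0,0,0,0,0,0,0,0,0,0,0,0,0,0,0,0,0,0,0,0,0,0,0,0,0,0,0,0,0,0,0,0,0,0,0,0,0,0,0,0,0,0,0], jaw=100)

```text
t: 27.65
tcp_pos: [0.5118, -0.0201, 0.0673]
tool_rot: [1.0, -0.031, -0.0, -0.0]
force: [-0.0, 0.1, -0.1]
finger_gap: 0.999
gripper_force: 0.0
```

```bash
python3 r.py; python3 - <<'E'
from h import *
s=manip.sense();print(Ro.from_quat(s["tool_rot"]).inv().apply(np.array([.4989,.0650,.084])-s["tcp_pos"]))
E
```

```text
27.65 p [ 0.5118 -0.0201  0.0673] yaw -3.55 F [-0.03  0.14 -0.07] M [ 0.093  0.036 -0.053] gap 0.999 0.0 tau6 -0.0 q6 1.375
[-0.01819069 -0.08416028 -0.01668651]
```

Request:
step_arm(commands=[0,0,-0.01,0,0,0,0,0,-0.03,0,0,0,0,0,-0.05,0,0,0,0,0,-0.07,0,0,0,-0.003,-0.014,-0.08,0,0,0,-0.007,-0.034,-0.08,0,0,0,-0.011,-0.054,-0.08,0,0,0,-0.015,-0.07,-0.08,0,0,0,-0.018,-0.082,-0.08,0,0,0,-0.018,-0.084,-0.08,0,0,0])

```text
t: 28.65
tcp_pos: [0.4981, 0.0666, 0.1473]
tool_rot: [1.0, -0.03, -0.001, -0.0]
force: [0.2, -0.8, 0.2]
finger_gap: 0.996
gripper_force: 0.0
```

Request:
step_arm(commands=[0,0,0,0,0,0,0,0,0,0,0,0,0,0,0,0,0,0,0,0,0,0,0,0,0,0,0.01,0,0,0,0,0,0.02,0,0,0,0,0,0.03,0,0,0,0,0,0.04,0,0,0,0,0,0.045,0,0,0,0,0,0.045,0,0,0], jaw=0)

```text
t: 29.65
tcp_pos: [0.4984, 0.0649, 0.1012]
tool_rot: [1.0, -0.031, -0.001, -0.0]
force: [1.3, 0.1, -0.5]
finger_gap: 0.002
gripper_force: 0.0
```

```bash
python3 r.py; python3 - <<'E'
from h import *
s=manip.sense();print(Ro.from_quat(s["tool_rot"]).inv().apply(np.array([.4989,.0650,.074])-s["tcp_pos"]))
d=manip.snapshot("wrist");print(proj(d,np.array([.4989,.0650,.074]),s));a=d["pixels"];b=manip.snapshot("side")["pixels"][120:280,220:420]
cv2.imwrite("pics/p2.png",np.hstack([cv2.resize(a[100:400,120:520],(400,300)),cv2.resize(b,(375,300))]))
E
```

```text
29.65 p [0.4984 0.0649 0.1012] yaw -3.55 F [ 1.28  0.09 -0.49] M [-0.001  0.022  0.04 ] gap 0.002 0.0 tau6 0.0 q6 1.54
[ 0.00058315 -0.00012848  0.02715567]
[313.63282249 236.11710681]
```

View pics/p2.png

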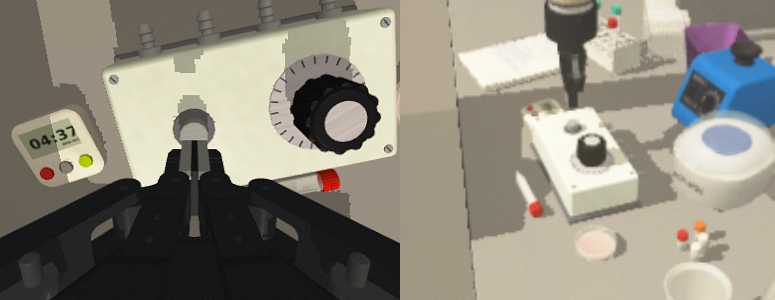

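The fingertips are closed directly over the button (wrist crop at about (193,135)), well clear of the knob. I descend.

Request:
step_arm(commands=[0,0,0.008,0,0,0,0,0,0.015,0,0,0,0,0,0.02,0,0,0,0,0,0.023,0,0,0,0,0,0.025,0,0,0,0,0,0.026,0,0,0,0,0,0.027,0,0,0,0,0,0.028,0,0,0,0,0,0.029,0,0,0,0,0,0.029,0,0,0])

```text
t: 30.75
tcp_pos: [0.4992, 0.0648, 0.0734]
tool_rot: [1.0, -0.031, 0.0, 0.0]
force: [0.3, 0.0, 0.4]
finger_gap: -0.002
gripper_force: 0.3
```

```bash
python3 r.py
```

```text
30.75 p [0.4992 0.0648 0.0734] yaw -3.55 F [0.25 0.04 0.36] M [-0.028  0.01   0.021] gap -0.002 0.3 tau6 0.0 q6 1.54
```

Request:
step_arm(commands=[0,0,0.0002,0,0,0,0,0,0.0004,0,0,0,0,0,0.0006,0,0,0,0,0,0.0008,0,0,0,0,0,0.001,0,0,0,0,0,0.0012,0,0,0,0,0,0.0014,0,0,0,0,0,0.0016,0,0,0,0,0,0.0018,0,0,0,0,0,0.002,0,0,0])

```text
t: 31.75
tcp_pos: [0.4992, 0.0648, 0.0713]
tool_rot: [1.0, -0.031, 0.0, -0.0]
force: [1.3, 1.0, 3.7]
finger_gap: 0.003
gripper_force: 1.3
```

```bash
python3 r.py
```

```text
31.75 p [0.4992 0.0648 0.0713] yaw -3.55 F [1.31 1.03 3.75] M [0.035 0.016 0.021] gap 0.003 1.3 tau6 0.0 q6 1.54
```

Request:
step_arm(commands=[0,0,0.0002,0,0,0,0,0,0.0004,0,0,0,0,0,0.0006,0,0,0,0,0,0.0008,0,0,0,0,0,0.001,0,0,0,0,0,0.0012,0,0,0,0,0,0.0014,0,0,0,0,0,0.0016,0,0,0,0,0,0.0018,0,0,0,0,0,0.002,0,0,0])

```text
t: 32.75
tcp_pos: [0.4992, 0.0648, 0.0693]
tool_rot: [1.0, -0.031, 0.0, 0.0]
force: [0.9, 0.4, 2.9]
finger_gap: -0.002
gripper_force: 1.3
```

```bash
python3 r.py
```

```text
32.75 p [0.4992 0.0648 0.0693] yaw -3.55 F [0.89 0.36 2.94] M [ 0.04  -0.093  0.002] gap -0.002 1.3 tau6 0.0 q6 1.54
```

Request:
step_arm(commands=[0,0,0.0001,0,0,0,0,0,0.0002,0,0,0,0,0,0.0003,0,0,0,0,0,0.0004,0,0,0,0,0,0.0005,0,0,0,0,0,0.0006,0,0,0,0,0,0.0007,0,0,0,0,0,0.0008,0,0,0,0,0,0.0009,0,0,0,0,0,0.001,0,0,0])

```text
t: 33.75
tcp_pos: [0.4992, 0.0648, 0.0683]
tool_rot: [1.0, -0.031, 0.0, 0.0]
force: [1.7, 0.5, 3.2]
finger_gap: -0.0
gripper_force: 1.3
```

```bash
python3 r.py
```

```text
33.75 p [0.4992 0.0648 0.0683] yaw -3.55 F [1.7  0.46 3.21] M [ 0.041 -0.202 -0.059] gap -0.0 1.3 tau6 -0.0 q6 1.539
```

Past the 3 mm stop with no force rise (z 0.0683), so the knob is in the notch. Home is about z 0.064.

Request:
step_arm(commands=[0,0,0.0002,0,0,0,0,0,0.0004,0,0,0,0,0,0.0006,0,0,0,0,0,0.0008,0,0,0,0,0,0.001,0,0,0,0,0,0.0012,0,0,0,0,0,0.0014,0,0,0,0,0,0.0016,0,0,0,0,0,0.0018,0,0,0,0,0,0.002,0,0,0])

```text
t: 34.75
tcp_pos: [0.4992, 0.0648, 0.0663]
tool_rot: [1.0, -0.031, 0.0, 0.0]
force: [2.6, 0.7, 2.4]
finger_gap: 0.0
gripper_force: 1.3
```

```bash
python3 r.py
```

```text
34.75 p [0.4992 0.0648 0.0663] yaw -3.55 F [2.59 0.67 2.37] M [-0.003 -0.341 -0.056] gap 0.0 1.3 tau6 -0.0 q6 1.54
```

Request:
step_arm(commands=[0,0,0.0001,0,0,0,0,0,0.0002,0,0,0,0,0,0.0003,0,0,0,0,0,0.0004,0,0,0,0,0,0.0005,0,0,0,0,0,0.0006,0,0,0,0,0,0.0007,0,0,0,0,0,0.0008,0,0,0,0,0,0.0009,0,0,0,0,0,0.001,0,0,0])

```text
t: 35.75
tcp_pos: [0.4991, 0.0648, 0.0653]
tool_rot: [1.0, -0.031, 0.0, -0.0]
force: [3.5, 0.0, 2.2]
finger_gap: -0.004
gripper_force: 1.3
```

```bash
python3 r.py
```

```text
35.75 p [0.4991 0.0648 0.0653] yaw -3.55 F [3.46 0.05 2.23] M [-0.004 -0.334 -0.04 ] gap -0.004 1.3 tau6 -0.001 q6 1.54
```

Request:
step_arm(commands=[0,0,0.0001,0,0,0,0,0,0.0002,0,0,0,0,0,0.0003,0,0,0,0,0,0.0004,0,0,0,0,0,0.0005,0,0,0,0,0,0.0006,0,0,0,0,0,0.0006,0,0,0,0,0,0.0006,0,0,0,0,0,0.0006,0,0,0,0,0,0.0006,0,0,0])

```text
t: 36.75
tcp_pos: [0.4991, 0.0648, 0.0651]
tool_rot: [1.0, -0.031, 0.0, 0.0]
force: [2.0, 0.3, 5.9]
finger_gap: 0.0
gripper_force: 3.0
```

```bash
python3 r.py
```

```text
36.75 p [0.4991 0.0648 0.0651] yaw -3.54 F [1.96 0.32 5.93] M [-0.012 -0.265  0.003] gap 0.0 3.0 tau6 -0.001 q6 1.539
```

Request:
step_arm(commands=[0,0,0.0001,0,0,0,0,0,0.0001,0,0,0,0,0,0.0002,0,0,0,0,0,0.0002,0,0,0,0,0,0.0003,0,0,0,0,0,0.0003,0,0,0,0,0,0.0003,0,0,0,0,0,0.0003,0,0,0,0,0,0.0003,0,0,0,0,0,0.0003,0,0,0])

```text
t: 37.75
tcp_pos: [0.4991, 0.0649, 0.065]
tool_rot: [1.0, -0.031, 0.0, 0.0]
force: [0.7, 0.0, 8.3]
finger_gap: 0.001
gripper_force: 4.1
```

```bash
python3 r.py
```

```text
37.75 p [0.4991 0.0649 0.065 ] yaw -3.54 F [0.73 0.04 8.33] M [-0.031 -0.181 -0.041] gap 0.001 4.1 tau6 -0.001 q6 1.54
```

Request:
step_arm(commands=[0,0,0.0001,0,0,0,0,0,0.0002,0,0,0,0,0,0.0003,0,0,0,0,0,0.0004,0,0,0,0,0,0.0005,0,0,0,0,0,0.0006,0,0,0,0,0,0.0007,0,0,0,0,0,0.0007,0,0,0,0,0,0.0007,0,0,0,0,0,0.0007,0,0,0])

```text
t: 38.75
tcp_pos: [0.4991, 0.0648, 0.0649]
tool_rot: [1.0, -0.031, 0.0, 0.0]
force: [-0.5, -0.4, 13.5]
finger_gap: -0.002
gripper_force: 6.8
```

```bash
python3 r.py
```

```text
38.75 p [0.4991 0.0648 0.0649] yaw -3.54 F [-0.48 -0.41 13.5 ] M [-0.013  0.051 -0.05 ] gap -0.002 6.8 tau6 -0.001 q6 1.54
```

It's hard home at 13.5 N. I retreat straight up and check.

Request:
step_arm(commands=[0,0,-0.002,0,0,0,0,0,-0.006,0,0,0,0,0,-0.015,0,0,0,0,0,-0.03,0,0,0,0,0,-0.05,0,0,0,0,0,-0.075,0,0,0,0,0,-0.1,0,0,0,0,0,-0.12,0,0,0,0,0,-0.13,0,0,0,0,0,-0.13,0,0,0])

```text
t: 39.75
tcp_pos: [0.4996, 0.0649, 0.1949]
tool_rot: [1.0, -0.031, 0.001, 0.0]
force: [-0.2, -0.5, -0.3]
finger_gap: -0.001
gripper_force: 0.0
```

```bash
python3 - <<'E'
from h import *
s=manip.sense();d=manip.snapshot("wrist");a=d["pixels"];b=manip.snapshot("side")["pixels"][120:280,220:420]
print(s["t"],s["tcp_pos"],s["force"],"top px home",proj(d,np.array([.4989,.065,.065]),s),"up",proj(d,np.array([.4989,.065,.074]),s))
cv2.imwrite("pics/p3.png",np.hstack([cv2.resize(a[100:300,180:447],(400,300),interpolation=2),cv2.resize(b,(375,300))]))
E
```

```text
39.75 [0.49955506 0.06485123 0.19493597] [-0.15029805 -0.47169358 -0.28181727] top px home [313.79425998 198.72143589] up [313.78647126 201.0202449 ]
```

View pics/p3.png

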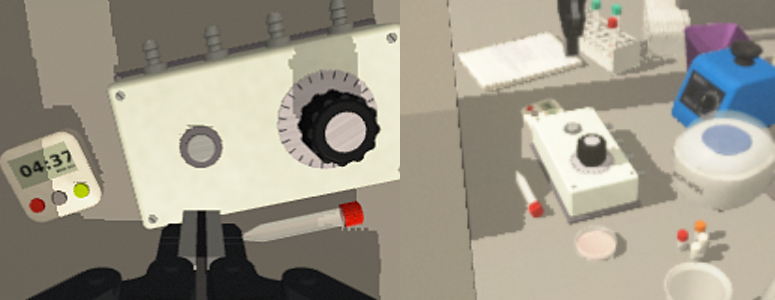

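The picture shows the button sunk nearly flush (crop (201,147)) and the bystanders in place. I hand in.

```bash
python3 -c "
from station import manip
print(manip.sign_off())"
```

```text
the job is handed in; nothing more can be done
None
```

The knob sits at its index notch and the lock button is pressed fully home (highest reading 13.5 N); the timer, tube, dish and beaker were not touched, and I handed the job in at about 40 s.

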